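# Clear the soldering board

### The job

Clear the jeweller's soldering board: first set the flux cup aside on the bench and put the good ring blanks into the white dish, then lift the scraper off its hook and sweep every brass offcut off the board into the steel scrap tray with it; do not pick offcuts off the board with the fingers. Hang the scraper back on the same hook by its bail, stand the flux cup back on the bare board, and leave the other tools where they lie; keep the cup upright throughout.

Things in the scene. Friction and masses are not known exactly. Their poses are not given: they have to be found in the camera images.
- board: the soldering board: an off-white fire-clay slab on two end feet, fixed, 190 (its x) by 320 (its y) by 32 mm high, with some brown scorch marks. Origin at the centre of its underside; the flat top is 32 mm above it and has no rim
- tray: the scrap tray: an open sheet-steel tray, fixed, 190 (its x) by 120 (its y) by 24 mm high, walls 3 mm, floor 3 mm, standing with a long side 1 mm from one end (+y or -y, it varies) of the soldering board, parallel to it; its rim is 6 mm below the board's top. Origin at the centre of its underside
- dish: the white dish: a square ceramic dish, loose, 0.28 kg, 110 by 110 by 18 mm high, walls and floor 5 mm, on the bench at the other end of the board. Origin at the centre of its underside
- stand: the tool stand, fixed: iron foot 104 mm across, 22 mm high; steel post 12 mm thick, 240 mm high. A long hook (round bar 6 mm thick, centre line 171.5 mm above the bench) runs level from the post along the stand's -x, roughly towards the robot; from 82 mm out it bends up, the tip (88 mm out) 9 mm above the bar. A short rear hook holds gauge rings. Origin under the foot's centre
- hook (a point): point on the centre line of the long hook's level bar, 68 mm from the post axis and 14 mm before the bend; its axes are those of the stand (hook points along -x, z up). The bar is straight from the post to the bend
- scraper: the bench scraper, 0.14 to 0.21 kg, hung upright and free to swing on the long hook. Steel blade 3 (x) by 90 (y) by 46 mm high; wood handle 28 (x) by 30 (y) mm, 40 to 105 mm above the blade's edge; above it the wire bail (see bail). Origin at the middle of the blade's lower edge, 45 mm above the bench when hung.
- bail (a point): middle (wire centre) of the cross bar of the scraper's bail, an upside-down U of 5 mm wire in the scraper's y-z plane, legs at y = -10 and +10 mm, bar 132 mm above the blade's edge. Hung, it is 5.5 mm above the hook's centre line and can be lifted 18 mm before the handle's top meets the hook from below
- edge (a point): middle of the scraper blade's lower edge
- ring0: a ring blank (a good workpiece, two or three of them): a plain brass band lying flat on the board, outside 28 mm, bore 19 mm, 12 mm high, 33 g. Origin at the centre of its underside
- ring1: a ring blank (a good workpiece, two or three of them): a plain brass band lying flat on the board, outside 28 mm, bore 19 mm, 12 mm high, 33 g. Origin at the centre of its underside
- ring2: a ring blank (a good workpiece, two or three of them): a plain brass band lying flat on the board, outside 28 mm, bore 19 mm, 12 mm high, 33 g. Origin at the centre of its underside
- offcut0: a brass offcut (scrap, three to five of them), loose on the board, 22 g: a plain stub of square bar, 22 by 12 by 11 mm high. Origin at the centre of its underside
- offcut1: a brass offcut (scrap, three to five of them), loose on the board, 22 g: a T-shaped sprue stub, 24 by 17 by 11 mm high. Origin at the centre of its underside
- offcut2: a brass offcut (scrap, three to five of them), loose on the board, 22 g: a stubby piece, 17 by 16 by 11 mm high. Origin at the centre of its underside
- offcut3: a brass offcut (scrap, three to five of them), loose on the board, 22 g: a plain stub of square bar, 22 by 12 by 11 mm high. Origin at the centre of its underside
- offcut4: a brass offcut (scrap, three to five of them), loose on the board, 22 g: a T-shaped sprue stub, 24 by 17 by 11 mm high. Origin at the centre of its underside
- jar: bystander: a small glass jar with a steel lid, 52 mm across, 60 mm high. Origin under its centre
- cup: the flux cup: a round straight-sided white ceramic cup, 56 mm across, 45 mm high, 160 g, open at the top and partly filled with pale hard flux, standing on the board at the start. Origin at the centre of its underside
- block: bystander: a steel bench block, 70 by 70 by 28 mm. Origin under its centre
- drawplate: bystander: a dark steel drawplate lying behind the board (between board and stand), 36 by 170 by 8 mm. Origin under its centre
- hammer: bystander: a hammer, 250 mm long, lying along its x axis
- pliers: bystander: red-handled pliers, 135 mm long, lying along their x axis, 14 mm high
- file: bystander: a hand file, 310 mm long, lying along its x axis
- charcoal: bystander: a black charcoal soldering block, 130 by 70 by 30 mm. Origin under its centre

How it is judged:
By the outcome, as a careful person would: the job done as asked, in the order asked, and still so for the second after the job is handed in, with the robot touching nothing.
Of ring0, ring1, ring2 only 2 to 3 are there at a start; the rules pass over those that are not, and their reading is None.
Of offcut0, offcut1, offcut2, offcut3, offcut4 only 3 to 5 are there at a start; the rules pass over those that are not, and their reading is None.
At some moment in a run one of ring0, ring1, ring2, offcut0, offcut1, offcut2, offcut3, offcut4 may be knocked a few centimetres aside while the robot is not near it.
It also fails if it takes over 184 s, if anything falls off the work surface, if the arm or the gripper's body presses on something with over 40 N, if the wrist force passes 120 N, or if a joint passes its speed limit or range.

### The arm

A 7-joint arm with a two-finger parallel gripper is mounted at the origin on the work surface. World frame = base frame: x ahead of the robot, y to its left, z up, the work surface at z = 0. Lengths are in m, angles in rad, forces in N, time in s.
With the tool pointing down it reaches from about 0.425 to 0.925 m from the base axis. Payload 6.8 kg.
Tool frame: the origin (TCP) lies midway between the tips of the shut fingers; the grasp point (between the pads) lies 19 mm behind it (bot.hold_point_z is the distance from the TCP to the grasp point, in m); z points along the fingers, y is the line along which they close (so a half turn about z gives the same grasp; the last joint's range is limited). The gripper opens to 85 mm and grips with 20 to 120 N. Pads are 22 mm wide; open, the fingers measure 114 mm over their backs; the gripper's body (76 mm by 85 mm) begins 54 mm behind the grasp point. The pads swing forward as they close: fully open they stand 13 mm farther back than shut.
Start: joints at [-1.332, 0.477, 0.022, 1.555, -0.011, 1.109, -0.083], TCP at [0.229, 0.635, 0.231] pointing down, gripper open.
Joint ranges: [-2.96, 2.96], [-0.34, 2.1], [-1.41, 1.46], [0.24, 2.44], [-1.37, 4.51], [0.17, 1.92], [-2.96, 2.96]. Speed limits (rad/s): [2.39, 2.39, 3.14, 3.14, 3.14, 3.14, 3.14].

### API

Orientations are given as a unit quaternion [w, x, y, z].
In Python, from station import bot gives the robot as it stands. The module is installed in compiled form; this text tells all that it offers.
- The arm moves only by the tool step_arm, never from a script. Its argument "increments" is a list that holds one entry, the list of rows, each a list of 7 numbers: the opening, from -1 (shut) to 1 (fully open), then the shift along the tool's x, y, z in mm, then the turn, a rotation vector about the tool's x, y, z in degrees. In form: [[[grip, x, y, z, ax, ay, az], ...]]. A call has 1 to 10 rows; each row is the pose to reach, as a shift and turn from the pose commanded when the call began, along the tool's axes at that moment; what a row does not reach only later rows make up. A row lasts 1/12 s, in which the tool goes at most 41.7 mm and 7.16 degrees, less where a joint would pass 70% of its speed; a pose out of reach is approached as far as the arm can. A call with a gripper value outside its range is refused whole. The fingers move at their own pace and stop on an object; "force" is the grip in N (left out, the last holds). Time passes only in rows, so rows that repeat a pose let the fingers close. It gives the time, the measured TCP pose, the force, the opening and the grip force at its end, in the units of the state.
- bot.get_obs(): the state, without advancing time (a new reading comes with each control period).
- bot.read_camera(name): name is "side" or "top" or "wrist"; returns a dict with "image" (480x640x3 uint8, red, green, blue), "camera_matrix" (3x3 intrinsics, pixels), "R" (3x3) and "t" (3): a world point X has camera coordinates R X + t. Camera axes: x right, y down, z forward; pixel columns grow to the right and rows downward; lengths in m; the calibration is good to about 2 mm. A picture is of the moment at which its call begins. There is no depth.
- bot.hand_in(): hands the job in; it is judged then, once.
The state is a dict: "t": time; "q": joint angles; "joint_vel": joint speeds; "joint_torque": joint torques, N m; "eef_pos": TCP position; "tool_rot": TCP orientation; "contact_force": force on the tool from outside, world axes, zero at the start; "torque": the same for the moment, N m; "gripper_width": opening from 0.0 (shut) to 1.0 (fully open); "grasp_force": force on a finger pad.
Only numpy, scipy, OpenCV 4.12 (cv2) and the standard library are available. Lean on these libraries where they do the work, as an engineer would, in place of code of your own. Each camera call takes 0.05 s, during which the arm holds its last target. There are 200 camera calls.

## Working session

There is one attempt and no reset: what is moved stays moved. The work goes in short steps, Python scripts to look and compute and a tool call to move; the robot and the scene stay as the last step left them, time stands still between calls to the robot, and variables do not carry over. Pictures are saved under pics/ and viewed, at most 14 in all, crops included, and the job is handed in when it is done.

Besides the shell and the picture viewer there is one more tool, called after ">>>" as name([rows], argument=value, ...), one row to a line, values as JSON. step_arm: Moves the arm, as the interface text tells. Its arguments: {"type":"object","properties":{"increments":{"type":"array"},"force":{"type":"number"}},"required":["increments"]}

```bash
mkdir -p pics; ls
cat > h.py <<'E'
from station import bot
import numpy as np, cv2
from scipy.spatial.transform import Rotation as Ro
def snap(name,fn):
    c=bot.read_camera(name); cv2.imwrite(f'pics/{fn}.png',cv2.cvtColor(c['image'],cv2.COLOR_RGB2BGR))
    np.savez(f'pics/{fn}.npz',K=c['camera_matrix'],R=c['R'],t=c['t']); return c
def w(fn,u,v,z):
    d=np.load(f'pics/{fn}.npz'); r=d['R'].T@np.linalg.solve(d['K'],[u,v,1.]); o=-d['R'].T@d['t']
    return o+r*(z-o[2])/r[2]
def px(fn,X):
    d=np.load(f'pics/{fn}.npz'); p=d['K']@(d['R']@np.array(X,float)+d['t']); return p[:2]/p[2]
def pose():
    o=bot.get_obs(); q=o['tool_rot']; return np.array(o['eef_pos']),Ro.from_quat([q[1],q[2],q[3],q[0]]),o
E
python3 - <<'E'
from h import *
for n in ['top','side','wrist']:
    c=snap(n,n+'0'); print(n,c['camera_matrix'].round(1).tolist(),(-c['R'].T@c['t']).round(3),c['R'].round(3).tolist())
p,R,o=pose(); print(p,R.as_matrix().round(3),o)
E
```

```text
pics
top [[509.5, 0.0, 318.1], [0.0, 509.5, 234.1], [0.0, 0.0, 1.0]] [0.272 0.036 1.546] [[0.015, -1.0, 0.018], [-0.983, -0.018, -0.18], [0.18, -0.015, -0.983]]
side [[584.9, 0.0, 326.6], [0.0, 584.9, 229.1], [0.0, 0.0, 1.0]] [-0.02  -0.714  1.163] [[0.802, -0.597, -0.004], [-0.45, -0.6, -0.662], [0.393, 0.533, -0.75]]
wrist [[371.4, 0.0, 319.2], [0.0, 371.4, 241.6], [0.0, 0.0, 1.0]] [0.151 0.662 0.372] [[0.341, 0.94, -0.002], [0.89, -0.322, 0.323], [0.303, -0.111, -0.946]]
[0.22927071 0.63438808 0.23054581] [[-0.94   0.34  -0.   ]
 [ 0.34   0.94  -0.001]
 [-0.    -0.001 -1.   ]] {'t': 0.15, 'q': array([-1.332108  ,  0.47761977,  0.02235219,  1.5562171 , -0.01150833,
        1.10928825, -0.08313341]), 'joint_vel': array([ 0.00176598, -0.00162208, -0.00112081, -0.0044478 ,  0.00023735,
       -0.00035031, -0.00033841]), 'joint_torque': array([ 2.17919442e-03, -5.96920717e+01,  1.60979491e+00, -2.81492275e+01,
        1.26617763e-02,  6.52417002e-03,  3.88131085e-06]), 'eef_pos': array([0.22927071, 0.63438808, 0.23054581]), 'tool_rot': array([-7.48555399e-05,  1.72538470e-01,  9.85002530e-01, -6.98168998e-04]), 'contact_force': array([-0.07127695, -0.32439084, -0.16651987]), 'torque': array([-0.05183373,  0.03549271, -0.020022  ]), 'grasp_force': 0.0, 'gripper_width': 1.0000319513553044}
```

View pics/top0.png

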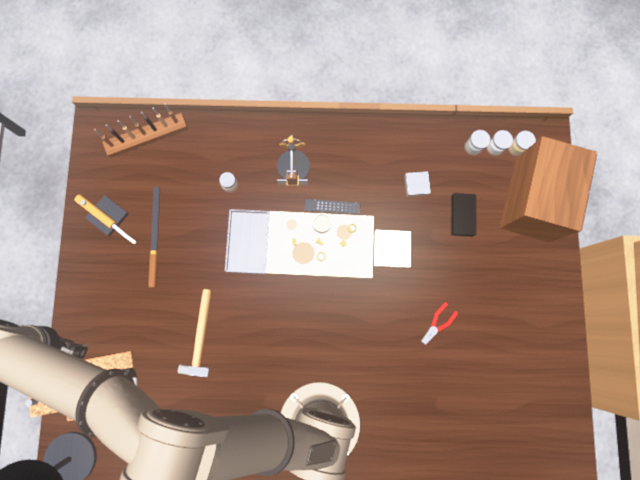

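View pics/side0.png

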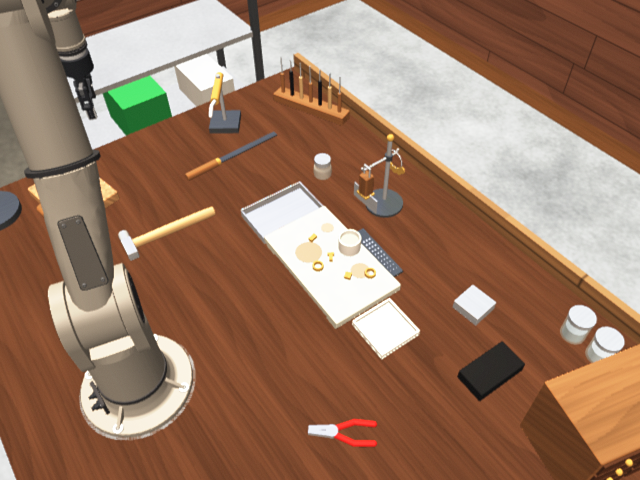

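Overview: the tray is at the +y end (left in the top picture) and the dish at the -y end. The cup is near (321,222), rings near (352,228) and (321,257), and offcuts near (294,241), (319,241) and (343,243). Next, an enlarged view.

Run:
```python
from h import *
a=cv2.imread('pics/top0.png')[130:290,215:420]; a=cv2.resize(a,None,fx=3.75,fy=3.75,interpolation=cv2.INTER_CUBIC); cv2.imwrite('pics/topc.png',a)
def T(u,v,z): print((u,v),w('top0',u,v,z).round(3))
for u,v,z in [(321,222,.077),(352,228,.044),(321,257,.044),(294,241,.043),(319,241,.043),(343,243,.043),(269,212,.032),(373,215,.032),(372,277,.032),(266,274,.032),(293,165,.022),(228,186,.06),(393,248,.018),(418,183,.028)]: T(u,v,z)
```

```text
(321, 222) [0.578 0.005 0.077]
(352, 228) [ 0.568 -0.089  0.044]
(321, 257) [0.478 0.003 0.044]
(294, 241) [0.525 0.084 0.043]
(319, 241) [0.527 0.009 0.043]
(343, 243) [ 0.522 -0.062  0.043]
(269, 212) [0.615 0.163 0.032]
(373, 215) [ 0.612 -0.154  0.032]
(372, 277) [ 0.423 -0.15   0.032]
(266, 274) [0.426 0.165 0.032]
(293, 165) [0.769 0.094 0.022]
(228, 186) [0.687 0.286 0.06 ]
(393, 248) [ 0.513 -0.217  0.018]
(418, 183) [ 0.717 -0.295  0.028]
```

View pics/topc.png

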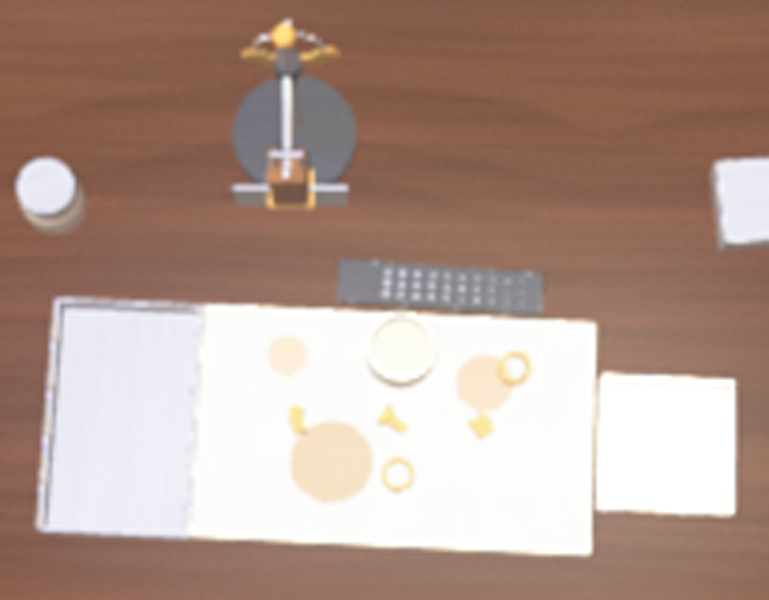

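>>> step_arm([
  [[1,-235,-252,-35,0,0,-19.9],[1,-235,-252,-35,0,0,-19.9],[1,-235,-252,-35,0,0,-19.9],[1,-235,-252,-35,0,0,-19.9],[1,-235,-252,-35,0,0,-19.9],[1,-235,-252,-35,0,0,-19.9],[1,-235,-252,-35,0,0,-19.9],[1,-235,-252,-35,0,0,-19.9],[1,-235,-252,-35,0,0,-19.9],[1,-235,-252,-35,0,0,-19.9]],
], force=40)

```text
t: 0.98
eef_pos: [0.3669, 0.3139, 0.2668]
tool_rot: [0.0, 0.003, 1.0, -0.0]
contact_force: [0.3, 0.3, -0.8]
gripper_width: 1.001
grasp_force: 0.0
```

>>> step_arm([
  [[1,-133,-314,-33,0,0,0],[1,-133,-314,-33,0,0,0],[1,-133,-314,-33,0,0,0],[1,-133,-314,-33,0,0,0],[1,-133,-314,-33,0,0,0],[1,-133,-314,-33,0,0,0],[1,-133,-314,-33,0,0,0],[1,-133,-314,-33,0,0,0],[1,-133,-314,-33,0,0,0],[1,-133,-314,-33,0,0,0]],
])

```text
t: 1.82
eef_pos: [0.4992, 0.0017, 0.2995]
tool_rot: [0.0, 0.002, 1.0, -0.0]
contact_force: [-0.1, 0.0, -0.8]
gripper_width: 0.999
grasp_force: 0.0
```

Run:
```python
from h import *
p,R,o=pose(); print(p,R.as_matrix().round(4)); snap('wrist','w1')
```

```text
[0.49921304 0.00173042 0.29948791] [[-1.0e+00  4.4e-03  1.0e-03]
 [ 4.4e-03  1.0e+00 -9.0e-04]
 [-1.0e-03 -9.0e-04 -1.0e+00]]
```

View pics/w1.png

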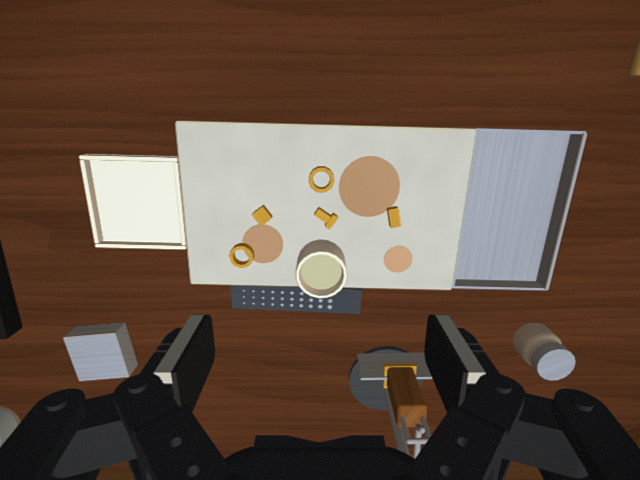

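The wrist view shows two rings at (321,179) and (242,255), and the cup rim centre at (321,274). There are three offcuts at (262,215), (326,217) and (394,217). The scraper blade lies along (361–425, 379) and its handle top is near (411,412).

Run:
```python
from h import *
for n,u,v,z in [('ringA',321,179,.044),('ringB',242,255,.044),('cup',321,274,.077),('o1',262,214,.043),('o2',326,217,.043),('o3',394,217,.043)]+[('bd',*a,.032) for a in [(177,122),(475,129),(453,290),(191,284)]]+[('dish',*a,.018) for a in [(80,155),(178,157),(187,248),(95,248)]]+[('jar',554,362,.06),('block',100,357,.028),('tray',585,132,.026),('tray',549,289,.026)]:
    print(n,w('w1',u,v,z).round(4))
for X in [(0.769,0.094,0),(0.701,0.094,.1715),(0.701,.094,.15),(0.701,.094,.045)]:
    print(X,px('w1',X).round(),px('top0',X).round(),px('side0',X).round())
```

```text
ringA [0.4813 0.0028 0.044 ]
ringB [ 0.5678 -0.0879  0.044 ]
cup [0.5773 0.0024 0.077 ]
o1 [ 0.5198 -0.0625  0.043 ]
o2 [0.5236 0.0082 0.043 ]
o3 [0.524  0.0836 0.043 ]
bd [ 0.4228 -0.148   0.032 ]
bd [0.4314 0.1655 0.032 ]
bd [0.6193 0.1632 0.032 ]
bd [ 0.6097 -0.1551  0.032 ]
dish [ 0.4575 -0.2659  0.018 ]
dish [ 0.4602 -0.1568  0.018 ]
dish [ 0.5683 -0.1597  0.018 ]
dish [ 0.5678 -0.2712  0.018 ]
jar [0.7032 0.2861 0.06  ]
block [ 0.7166 -0.2888  0.028 ]
tray [0.4354 0.2863 0.026 ]
tray [0.6215 0.284  0.026 ]
(0.769, 0.094, 0) [385. 375.] [293. 167.] [383. 204.]
(0.701, 0.094, 0.1715) [420. 436.] [291. 172.] [367. 168.]
(0.701, 0.094, 0.15) [414. 418.] [291. 174.] [366. 174.]
(0.701, 0.094, 0.045) [394. 354.] [292. 184.] [364. 203.]
```

>>> step_arm([
  [[1,-78,0,0,0,0,0],[1,-78,0,40,0,0,0],[1,-78,0,80,0,0,0],[1,-78,0,120,0,0,0],[1,-78,0,160,0,0,0],[1,-78,0,200,0,0,0],[1,-78,0,230,0,0,0],[1,-78,0,250,0,0,0],[1,-78,0,262,0,0,0],[1,-78,0,262,0,0,0]],
])

```text
t: 2.7
eef_pos: [0.5737, 0.0067, 0.0344]
tool_rot: [-0.003, -0.002, 1.0, 0.0]
contact_force: [-0.6, -0.7, 0.9]
gripper_width: 1.003
grasp_force: 0.0
```

>>> step_arm([
  [[-0.2,0,0,0,0,0,0],[-0.2,0,0,0,0,0,0],[-0.2,0,0,0,0,0,0],[-0.2,0,0,0,0,0,0],[-0.2,0,0,0,0,0,0],[-0.2,0,0,0,0,0,0],[-0.2,0,0,0,0,0,0],[-0.2,0,0,0,0,0,0]],
])

```text
t: 3.37
eef_pos: [0.5775, 0.0045, 0.0393]
tool_rot: [0.002, -0.0, 1.0, 0.001]
contact_force: [-1.7, 1.1, 7.7]
gripper_width: 0.641
grasp_force: 42.9
```

>>> step_arm([
  [[-0.2,0,0,-10,0,0,0],[-0.2,0,0,-30,0,0,0],[-0.2,0,0,-60,0,0,0],[-0.2,0,0,-90,0,0,0],[-0.2,0,0,-100,0,0,0],[-0.2,5,-20,-100,0,0,0],[-0.2,12,-50,-100,0,0,0],[-0.2,20,-85,-100,0,0,0],[-0.2,28,-120,-100,0,0,0],[-0.2,36,-155,-100,0,0,0]],
])

```text
t: 4.2
eef_pos: [0.5391, -0.1521, 0.1375]
tool_rot: [0.0, -0.001, 1.0, 0.0]
contact_force: [0.4, 0.4, -2.0]
gripper_width: 0.642
grasp_force: 42.8
```

>>> step_arm([
  [[-0.2,8,-35,0,0,0,0],[-0.2,16,-70,0,0,0,0],[-0.2,24,-105,0,0,0,0],[-0.2,32,-140,0,0,0,0],[-0.2,38,-170,10,0,0,0],[-0.2,41,-187,25,0,0,0],[-0.2,41,-194,50,0,0,0],[-0.2,41,-194,75,0,0,0],[-0.2,41,-194,100,0,0,0],[-0.2,41,-194,112,0,0,0]],
])

```text
t: 5.03
eef_pos: [0.4973, -0.3438, 0.0225]
tool_rot: [-0.002, -0.0, 1.0, 0.001]
contact_force: [-0.7, 1.3, -2.2]
gripper_width: 0.646
grasp_force: 42.8
```

>>> step_arm([
  [[-0.2,0,0,0,0,0,0],[-0.2,0,0,0,0,0,0]],
])

```text
t: 5.2
eef_pos: [0.499, -0.3448, 0.0254]
tool_rot: [-0.0, -0.0, 1.0, 0.0]
contact_force: [0.2, 0.3, -1.3]
gripper_width: 0.649
grasp_force: 42.8
```

>>> step_arm([
  [[-0.2,0,0,5,0,0,0],[-0.2,0,0,10,0,0,0],[-0.2,0,0,14,0,0,0],[-0.2,0,0,16,0,0,0],[-0.2,0,0,17,0,0,0],[-0.2,0,0,17,0,0,0]],
])

```text
t: 5.7
eef_pos: [0.4991, -0.3449, 0.0082]
tool_rot: [-0.0, -0.0, 1.0, 0.0]
contact_force: [-0.6, 0.3, -1.8]
gripper_width: 0.644
grasp_force: 42.8
```

>>> step_arm([
  [[-0.2,0,0,1,0,0,0],[-0.2,0,0,1.5,0,0,0],[-0.2,0,0,1.5,0,0,0]],
])

```text
t: 5.95
eef_pos: [0.4992, -0.3451, 0.0073]
tool_rot: [0.0, -0.0, 1.0, 0.0]
contact_force: [-1.6, 1.6, 3.9]
gripper_width: 0.644
grasp_force: 43.3
```

>>> step_arm([
  [[0.8,0,0,0,0,0,0],[0.8,0,0,0,0,0,0],[0.8,0,0,0,0,0,0],[0.8,0,0,-10,0,0,0],[0.8,0,0,-40,0,0,0],[0.8,0,0,-80,0,0,0],[0.8,0,0,-115,0,0,0],[0.8,-5,20,-120,0,0,0],[0.2,-14,57,-120,0,0,0],[0.2,-24,97,-120,0,0,0]],
])

```text
t: 6.78
eef_pos: [0.5232, -0.2495, 0.129]
tool_rot: [0.002, 0.002, 1.0, -0.001]
contact_force: [1.6, 1.1, -0.9]
gripper_width: 0.636
grasp_force: 0.0
```

>>> step_arm([
  [[0.2,-10,40,0,0,0,0],[0.2,-20,80,0,0,0,0],[0.2,-30,120,0,0,0,0],[0.2,-40,150,0,0,0,0],[0.2,-45,160,20,0,0,0],[0.2,-45,160,40,0,0,0],[0.2,-45,160,60,0,0,0],[0.2,-45,160,75,0,0,0],[0.2,-45,160,80,0,0,0],[0.2,-45,160,80,0,0,0]],
])

```text
t: 7.62
eef_pos: [0.5672, -0.0879, 0.0461]
tool_rot: [-0.001, -0.0, 1.0, -0.0]
contact_force: [0.1, -0.3, 0.5]
gripper_width: 0.599
grasp_force: 0.0
```

Run:
```python
from h import *
p,R,o=pose(); print(p,R.as_matrix().round(4)); snap('wrist','w2')
snap('top','t2')
```

```text
[ 0.56717706 -0.08793152  0.0461283 ] [[-1.0e+00 -4.0e-04 -2.1e-03]
 [-4.0e-04  1.0e+00 -0.0e+00]
 [ 2.1e-03 -0.0e+00 -1.0e+00]]
```

View pics/w2.png

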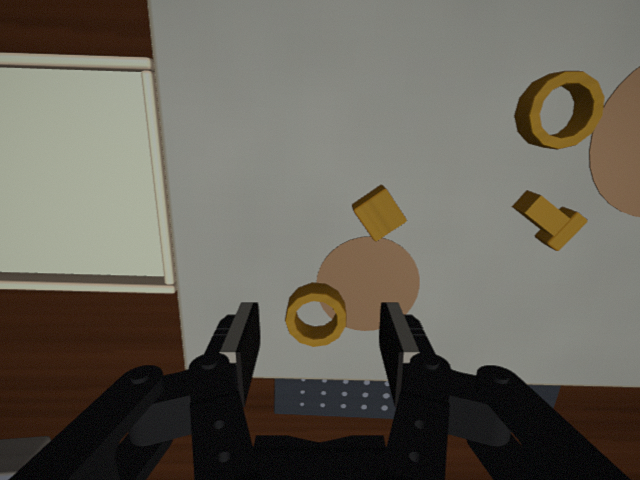

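The ring centre is at (316,314), between the fingers. I'll check its position numerically.

Run:
```python
from h import *
print(w('w2',318,311,.044),w('w2',560,108,.044)); print(px('w2',(.567,-.088,.046)))
for X in [(.499,-.345,.077-.032)]: print(px('t2',X))
```

```text
[ 0.56542008 -0.08924088  0.044     ] [ 0.48188268 -0.00072075  0.044     ]
[320.85405035 316.52626432]
[437.39531313 252.14517431]
```

>>> step_arm([
  [[0.2,1,-1,5,0,0,0],[0.2,1,-1,9,0,0,0],[0.2,1,-1,10,0,0,0],[-0.6,1,-1,10,0,0,0],[-0.6,1,-1,10,0,0,0],[-0.6,1,-1,10,0,0,0],[-0.6,1,-1,10,0,0,0],[-0.6,1,-1,10,0,0,0],[-0.6,1,-1,10,0,0,0]],
], force=30)

```text
t: 8.47
eef_pos: [0.567, -0.0889, 0.0371]
tool_rot: [0.0, -0.0, 1.0, 0.0]
contact_force: [-2.2, -0.4, 6.0]
gripper_width: 0.306
grasp_force: 29.5
```

>>> step_arm([
  [[-0.6,0,0,-10,0,0,0],[-0.6,0,0,-25,0,0,0],[-0.6,0,0,-45,0,0,0],[-0.6,6,-20,-45,0,0,0],[-0.6,15,-55,-45,0,0,0],[-0.6,22,-90,-45,0,0,0],[-0.6,30,-118,-45,0,0,0],[-0.6,31,-125,-40,0,0,0],[-0.6,31,-126,-20,0,0,0],[-0.6,31,-126,0,0,0,0]],
])

```text
t: 9.3
eef_pos: [0.5369, -0.2166, 0.0376]
tool_rot: [0.002, 0.001, 1.0, -0.001]
contact_force: [0.5, -0.3, -0.2]
gripper_width: 0.308
grasp_force: 29.5
```

>>> step_arm([
  [[-0.6,0,0,10,0,0,0],[-0.6,0,0,18,0,0,0],[-0.6,0,0,23,0,0,0],[-0.6,0,0,25,0,0,0],[-0.6,0,0,26,0,0,0],[-0.6,0,0,26,0,0,0]],
])

```text
t: 9.8
eef_pos: [0.5364, -0.2149, 0.0112]
tool_rot: [0.0, -0.0, 1.0, -0.0]
contact_force: [-0.2, 0.1, -0.5]
gripper_width: 0.304
grasp_force: 29.6
```

>>> step_arm([
  [[-0.2,0,0,0,0,0,0],[0,0,0,0,0,0,0],[0,0,0,-5,0,0,0],[0.1,0,0,-30,0,0,0],[0.2,0,0,-60,0,0,0],[0.2,3,20,-70,0,0,0],[0.2,12,55,-70,0,0,0],[0.2,22,95,-70,0,0,0],[0.2,32,130,-70,0,0,0],[0.2,42,165,-70,0,0,0]],
])

```text
t: 10.63
eef_pos: [0.4936, -0.0484, 0.0816]
tool_rot: [0.001, -0.0, 1.0, 0.0]
contact_force: [1.3, 0.7, 0.1]
gripper_width: 0.598
grasp_force: 0.0
```

>>> step_arm([
  [[0.2,8,30,0,0,0,0],[0.2,12,46,0,0,0,0],[0.2,13,51,10,0,0,0],[0.2,13,51,22,0,0,0],[0.2,13,51,30,0,0,0],[0.2,13,51,34,0,0,0],[0.2,13,51,34,0,0,0],[0.2,13,51,34,0,0,0]],
])

```text
t: 11.3
eef_pos: [0.481, 0.0, 0.0467]
tool_rot: [-0.0, 0.001, 1.0, -0.0]
contact_force: [-0.0, -0.2, -0.4]
gripper_width: 0.602
grasp_force: 0.0
```

Run:
```python
from h import *
p,R,o=pose(); print(p); snap('wrist','w3'); print(px('w3',p))
```

```text
[4.81005680e-01 1.04516155e-05 4.66811634e-02]
[321.02078473 317.08183066]
```

View pics/w3.png

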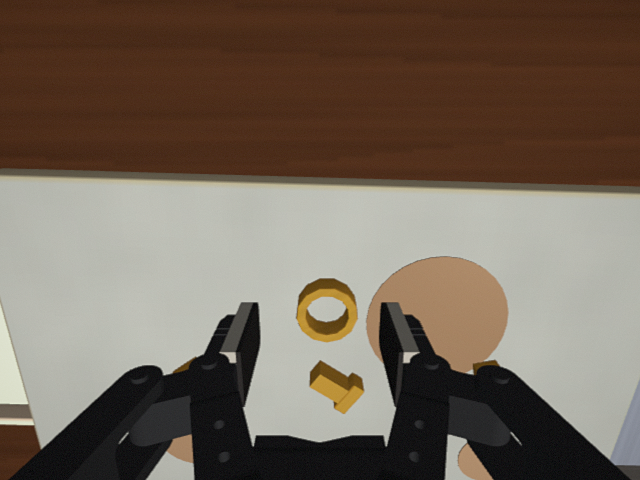

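Ring at (327,306), T offcut clear at (337,385). Grasp with a 2 mm shift.

>>> step_arm([
  [[0.2,2,2,5,0,0,0],[0.2,2,2,9,0,0,0],[0.2,2,2,10,0,0,0],[-0.6,2,2,10,0,0,0],[-0.6,2,2,10,0,0,0],[-0.6,2,2,10,0,0,0],[-0.6,2,2,10,0,0,0],[-0.6,2,2,10,0,0,0],[-0.6,2,2,10,0,0,0]],
])

```text
t: 12.1
eef_pos: [0.4789, 0.003, 0.037]
tool_rot: [0.0, -0.0, 1.0, 0.0]
contact_force: [-0.6, -0.0, 4.7]
gripper_width: 0.303
grasp_force: 29.5
```

>>> step_arm([
  [[-0.6,0,0,-10,0,0,0],[-0.6,0,0,-25,0,0,0],[-0.6,0,0,-45,0,0,0],[-0.6,-1,-20,-45,0,0,0],[-0.6,-3,-55,-45,0,0,0],[-0.6,-5,-95,-45,0,0,0],[-0.6,-7,-135,-45,0,0,0],[-0.6,-9,-175,-45,0,0,0],[-0.6,-11,-205,-45,0,0,0],[-0.6,-11,-216,-45,0,0,0]],
])

```text
t: 12.93
eef_pos: [0.4899, -0.2189, 0.0829]
tool_rot: [0.001, 0.003, 1.0, -0.002]
contact_force: [0.5, -0.6, 0.1]
gripper_width: 0.306
grasp_force: 29.6
```

>>> step_arm([
  [[-0.6,0,0,5,0,0,0],[-0.6,0,0,25,0,0,0],[-0.6,0,0,45,0,0,0],[-0.6,0,0,60,0,0,0],[-0.6,0,0,67,0,0,0],[-0.6,0,0,70,0,0,0],[-0.6,0,0,71,0,0,0],[-0.6,0,0,71,0,0,0]],
])

```text
t: 13.6
eef_pos: [0.4905, -0.2125, 0.0112]
tool_rot: [0.0, -0.001, 1.0, 0.0]
contact_force: [0.2, 1.1, 0.3]
gripper_width: 0.305
grasp_force: 29.6
```

>>> step_arm([
  [[-0.2,0,0,0,0,0,0],[0,0,0,0,0,0,0],[0,0,0,-5,0,0,0],[0.1,0,0,-30,0,0,0],[1,0,0,-70,0,0,0],[1,0,5,-110,0,0,0],[1,-10,30,-140,0,0,0],[1,-20,60,-160,0,0,0],[1,-30,90,-180,0,0,0],[1,-40,120,-200,0,0,0]],
])

```text
t: 14.43
eef_pos: [0.5302, -0.0919, 0.213]
tool_rot: [0.001, 0.0, 1.0, 0.0]
contact_force: [1.2, 0.1, -0.2]
gripper_width: 0.998
grasp_force: 0.0
```

>>> step_arm([
  [[1,-10,30,-15,0,0,0],[1,-20,60,-30,0,0,0],[1,-30,90,-45,0,0,0],[1,-40,120,-60,0,0,0],[1,-50,150,-75,0,0,0],[1,-60,170,-90,0,0,0],[1,-60,180,-100,0,0,0],[1,-60,186,-100,0,0,0],[1,-60,186,-100,0,0,0],[1,-60,186,-100,0,0,0]],
])

```text
t: 15.27
eef_pos: [0.5889, 0.0915, 0.3101]
tool_rot: [-0.001, 0.0, 1.0, -0.0]
contact_force: [0.3, -0.5, -0.1]
gripper_width: 0.996
grasp_force: 0.0
```

Run:
```python
from h import *
p,R,o=pose(); print(p); snap('wrist','w4'); snap('top','t4'); snap('side','s4')
```

```text
[0.58894221 0.09147277 0.31007499]
```

View pics/w4.png

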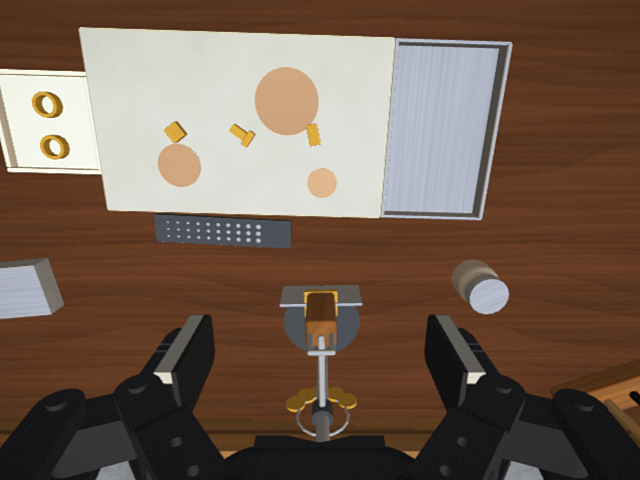

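Rings are in the dish. The scraper's bail bar centre is at about (321,352), its blade top edge runs from (280,305) to (361,305), and the bottom edge is at row 287.

Run:
```python
from h import *
for n,u,v,z in [('bail',321,352.5,.1795),('bailL',307,353,.177),('bailR',335,352,.177),('btopL',280,305,.091),('btopR',361,305,.091),('blowL',283,287,.045),('blowR',360,287,.045),('foot',322,322,.022),('hooktip',321,340,.1835),('hooknear post',322,402,.1745)]: print(n,w('w4',u,v,z).round(4))
a=cv2.imread('pics/w4.png')[270:450,250:400]; cv2.imwrite('pics/w4c.png',cv2.resize(a,None,fx=3.3,fy=3.3,interpolation=cv2.INTER_CUBIC))
```

```text
bail [0.6997 0.092  0.1795]
bailL [0.702  0.0798 0.177 ]
bailR [0.701  0.1041 0.177 ]
btopL [0.7017 0.0477 0.091 ]
btopR [0.7018 0.1359 0.091 ]
blowL [0.7022 0.0466 0.045 ]
blowR [0.7023 0.1396 0.045 ]
foot [0.7642 0.0939 0.022 ]
hooktip [0.6845 0.0919 0.1835]
hooknear post [0.757  0.0929 0.1745]
```

View pics/w4c.png

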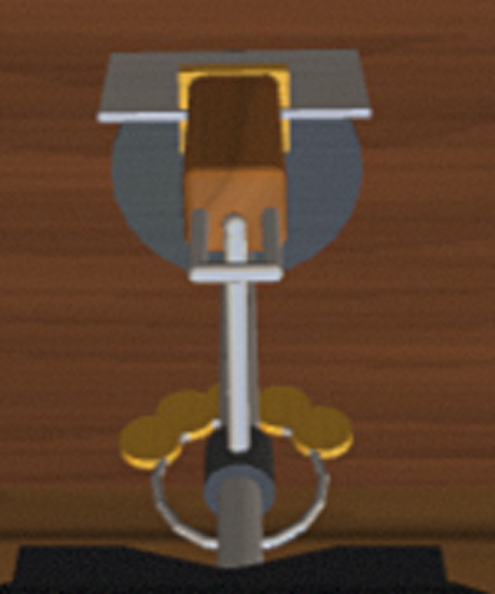

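>>> step_arm([
  [[1,-35,0,0,0,0,0],[1,-70,1,0,0,0,0],[1,-100,1,0,0,0,0],[1,-112,1,10,0,0,0],[1,-112,1,35,0,0,0],[1,-112,1,60,0,0,0],[1,-112,1,85,0,0,0],[1,-112,1,105,0,0,0],[1,-112,1,115,0,0,0],[1,-112,1,115,0,0,0]],
])

```text
t: 16.25
eef_pos: [0.7, 0.093, 0.1926]
tool_rot: [-0.003, 0.0, 1.0, -0.001]
contact_force: [-0.9, -0.3, -0.2]
gripper_width: 1.0
grasp_force: 0.0
```

Run:
```python
from h import *
p,R,o=pose(); print(p); snap('wrist','w5'); print(px('w5',p))
```

```text
[0.70003502 0.09295524 0.19260738]
[321.01028953 317.10060664]
```

View pics/w5.png

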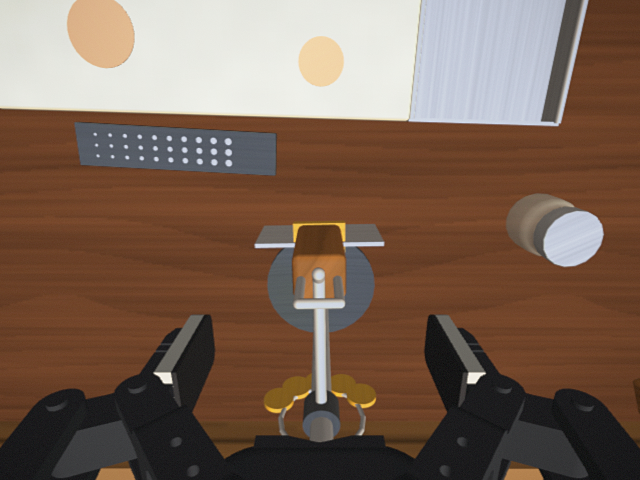

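Bail bar at (319,303), centred between the open fingers.

Run:
```python
from h import *
print(w('w5',319,303,.1785),w('w5',319,243,.091),w('w5',319,274,.1835), w('w5',318,382,.1745)); print(bot.get_obs()['eef_pos'])
```

```text
[0.70068187 0.09206097 0.1785    ] [0.70057968 0.09192565 0.091     ] [0.68369956 0.0920963  0.1835    ] [0.7487839  0.09145526 0.1745    ]
[0.7012219 0.093249  0.1947943]
```

>>> step_arm([
  [[1,0,-1,20,0,0,0],[1,0,-1,40,0,0,0],[1,0,-1,55,0,0,0],[1,0,-1,65,0,0,0],[1,0,-1,71,0,0,0],[1,0,-1,74,0,0,0],[1,0,-1,74,0,0,0],[1,0,-1,74,0,0,0]],
])

```text
t: 16.97
eef_pos: [0.7026, 0.0931, 0.1229]
tool_rot: [0.001, -0.0, 1.0, 0.0]
contact_force: [-0.4, 0.2, 1.2]
gripper_width: 1.0
grasp_force: 0.0
```

>>> step_arm([
  [[-0.6,0,0,0,0,0,0],[-0.6,0,0,0,0,0,0],[-0.6,0,0,0,0,0,0],[-0.6,0,0,0,0,0,0],[-0.6,0,0,0,0,0,0],[-0.6,0,0,0,0,0,0],[-0.6,0,0,0,0,0,0],[-0.6,0,0,0,0,0,0],[-0.6,0,0,0,0,0,0]],
], force=80)

```text
t: 17.72
eef_pos: [0.7024, 0.0933, 0.1222]
tool_rot: [0.001, -0.0, 1.0, 0.0]
contact_force: [2.2, 0.3, 2.2]
gripper_width: 0.331
grasp_force: 79.8
```

>>> step_arm([
  [[-0.6,0,0,-4,0,0,0],[-0.6,0,0,-8,0,0,0],[-0.6,0,0,-12,0,0,0],[-0.6,0,0,-14,0,0,0],[-0.6,0,0,-14,0,0,0],[-0.6,0,0,-14,0,0,0]],
])

```text
t: 18.22
eef_pos: [0.7018, 0.0931, 0.1358]
tool_rot: [-0.0, -0.0, 1.0, 0.0]
contact_force: [0.1, -0.4, -1.4]
gripper_width: 0.338
grasp_force: 79.5
```

Run:
```python
from h import *
p,R,o=pose(); print(p,o['contact_force']); snap('wrist','w6'); snap('side','s6')
a=cv2.imread('pics/w6.png')[170:480,200:440]; b=cv2.imread('pics/s6.png')[120:240,320:440]
o=np.hstack([cv2.resize(a,(465,600)),cv2.resize(b,(335,335)).repeat(1,0) if 0 else cv2.copyMakeBorder(cv2.resize(b,(335,335)),0,265,0,0,0)]); cv2.imwrite('pics/c6.png',o)
```

```text
[0.70181036 0.09310934 0.13584911] [ 0.07175746 -0.42973609 -1.37374642]
```

View pics/c6.png

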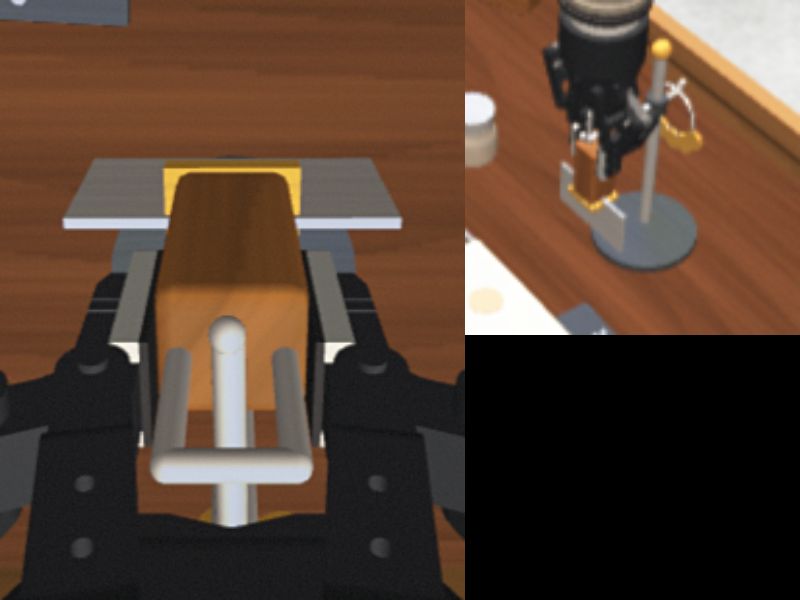

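>>> step_arm([
  [[-0.6,6,0,0,0,0,0],[-0.6,14,0,0,0,0,0],[-0.6,22,0,0,0,0,0],[-0.6,30,0,0,0,0,0],[-0.6,40,0,0,0,0,0],[-0.6,50,0,0,0,0,0],[-0.6,50,0,0,0,0,0]],
])

```text
t: 18.9
eef_pos: [0.6494, 0.0932, 0.1357]
tool_rot: [-0.001, -0.0, 1.0, 0.0]
contact_force: [-0.4, 0.7, -1.7]
gripper_width: 0.332
grasp_force: 79.5
```

Run:
```python
from h import *
p,R,o=pose(); print(p,o['q'].round(2)); snap('wrist','w7')
```

```text
[0.64939049 0.09319876 0.13574812] [-0.47  0.56  0.33  1.7  -0.22  0.92  1.52]
```

>>> step_arm([
  [[-0.6,0,0,-20,0,0,0],[-0.6,10,-15,-30,0,0,7],[-0.6,25,-40,-30,0,0,14],[-0.6,40,-70,-30,0,0,21],[-0.6,57,-100,-30,0,0,28],[-0.6,75,-130,-30,0,0,35],[-0.6,93,-160,-30,0,0,42],[-0.6,110,-190,-30,0,0,49],[-0.6,122,-212,-30,0,0,56],[-0.6,126,-218,-30,0,0,63]],
])

```text
t: 19.78
eef_pos: [0.5237, -0.1301, 0.1665]
tool_rot: [0.001, 0.528, 0.849, -0.0]
contact_force: [0.4, 0.0, -1.9]
gripper_width: 0.339
grasp_force: 79.5
```

>>> step_arm([
  [[-0.6,0,0,0,0,0,7],[-0.6,0,0,0,0,0,14],[-0.6,0,0,0,0,0,21],[-0.6,0,0,0,0,0,27],[-0.6,0,0,0,0,0,27],[-0.6,0,0,0,0,0,27]],
])

```text
t: 20.28
eef_pos: [0.5264, -0.1249, 0.1659]
tool_rot: [0.0, 0.706, 0.709, -0.0]
contact_force: [0.5, 0.3, -1.8]
gripper_width: 0.338
grasp_force: 79.4
```

Run:
```python
from h import *
p,R,o=pose(); print(p,R.as_matrix().round(3),o['q'].round(2)); snap('wrist','w8');snap('top','t8');snap('side','s8')
```

```text
[ 0.52639308 -0.12491661  0.16594076] [[-0.004  1.     0.   ]
 [ 1.     0.004 -0.   ]
 [-0.     0.    -1.   ]] [-0.49  0.42  0.79  1.98 -0.38  0.89  0.5 ]
```

View pics/w8.png

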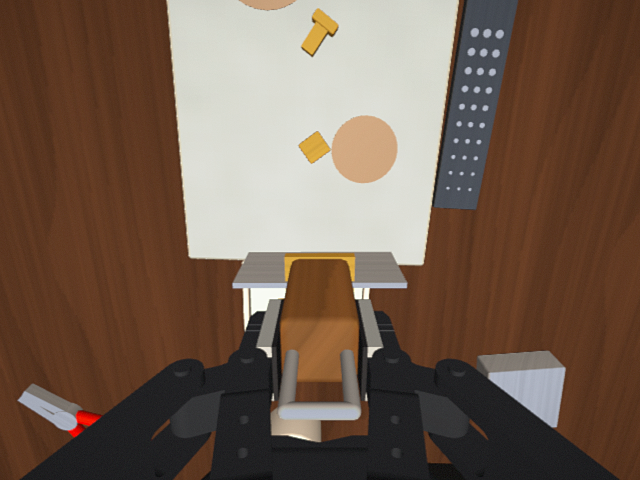

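Offcuts at (315,147) and (320,32) are straight ahead of the blade. Lowering, then sweeping towards +y.

>>> step_arm([
  [[-0.6,0,-3,20,0,0,0],[-0.6,0,-4,35,0,0,0],[-0.6,0,-4,45,0,0,0],[-0.6,0,-4,51,0,0,0],[-0.6,0,-4,53.5,0,0,0],[-0.6,0,-4,53.5,0,0,0],[-0.6,0,-4,53.5,0,0,0]],
])

```text
t: 21.02
eef_pos: [0.5225, -0.1252, 0.1128]
tool_rot: [0.0, 0.707, 0.707, 0.0]
contact_force: [-1.1, -0.6, -2.1]
gripper_width: 0.337
grasp_force: 79.5
```

>>> step_arm([
  [[-0.6,6,0,0,0,0,0],[-0.6,14,0,0,0,0,0],[-0.6,24,0,0,0,0,0],[-0.6,34,1,0,0,0,0],[-0.6,44,1,0,0,0,0],[-0.6,54,1,0,0,0,0],[-0.6,64,2,0,0,0,0],[-0.6,74,2,0,0,0,0],[-0.6,84,3,0,0,0,0],[-0.6,94,3,0,0,0,0]],
])

```text
t: 21.85
eef_pos: [0.5251, -0.0298, 0.1123]
tool_rot: [0.0, 0.707, 0.707, 0.0]
contact_force: [1.0, -0.2, -1.1]
gripper_width: 0.338
grasp_force: 79.5
```

Run:
```python
from h import *
p,R,o=pose(); print(p,o['contact_force']); snap('wrist','w9')
```

```text
[ 0.525147   -0.02980615  0.11231553] [ 1.00213707 -0.21668698 -1.06144324]
```

View pics/w9.png

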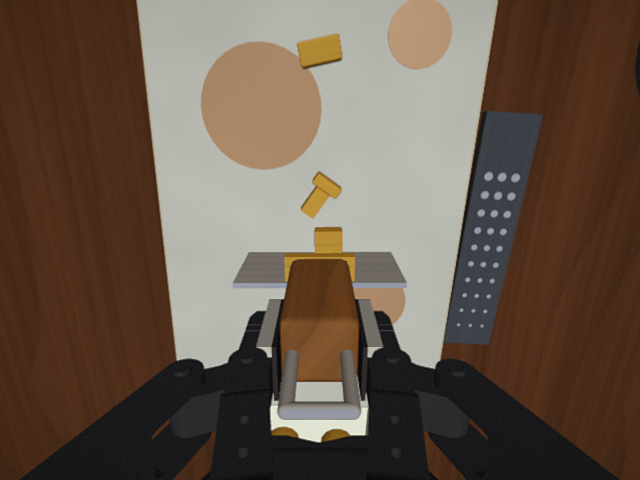

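The first offcut is riding on the blade at (328,240), with the T and the bar centred ahead. Continuing the sweep over the edge.

>>> step_arm([
  [[-0.6,10,0,0,0,0,0],[-0.6,20,0,0,0,0,0],[-0.6,30,1,0,0,0,0],[-0.6,40,1,0,0,0,0],[-0.6,50,1,0,0,0,0],[-0.6,60,2,0,0,0,0],[-0.6,70,2,0,0,0,0],[-0.6,80,2,0,0,0,0],[-0.6,90,2,0,0,0,0],[-0.6,100,3,0,0,0,0]],
])

```text
t: 22.73
eef_pos: [0.5277, 0.0701, 0.1123]
tool_rot: [-0.0, 0.707, 0.707, -0.0]
contact_force: [0.4, 0.4, -1.1]
gripper_width: 0.336
grasp_force: 79.5
```

>>> step_arm([
  [[-0.6,10,0,0,0,0,0],[-0.6,20,0,0,0,0,0],[-0.6,30,0,0,0,0,0],[-0.6,40,0,0,0,0,0],[-0.6,50,0,0,0,0,0],[-0.6,60,0,0,0,0,0],[-0.6,70,0,0,0,0,0],[-0.6,80,0,0,0,0,0],[-0.6,90,0,0,0,0,0],[-0.6,100,0,0,0,0,0]],
])

```text
t: 23.57
eef_pos: [0.5278, 0.1702, 0.1123]
tool_rot: [-0.0, 0.707, 0.707, 0.0]
contact_force: [0.3, 0.5, -1.6]
gripper_width: 0.339
grasp_force: 79.5
```

>>> step_arm([
  [[-0.6,10,0,0,0,0,0],[-0.6,18,0,0,0,0,0],[-0.6,24,0,0,0,0,0],[-0.6,28,0,0,0,0,0],[-0.6,28,0,0,0,0,0],[-0.6,28,0,-20,0,0,0],[-0.6,28,0,-50,0,0,0],[-0.6,10,0,-80,0,0,0],[-0.6,-20,0,-95,0,0,0],[-0.6,-20,0,-95,0,0,0]],
])

```text
t: 24.4
eef_pos: [0.5302, 0.1422, 0.2112]
tool_rot: [0.002, 0.71, 0.704, 0.002]
contact_force: [0.1, 0.0, -1.9]
gripper_width: 0.333
grasp_force: 79.6
```

Run:
```python
from h import *
p,R,o=pose(); print(p,o['contact_force'],o['gripper_width']); snap('wrist','w10'); snap('top','t10'); c=snap('side','s10')
a=cv2.imread('pics/w10.png');b=cv2.imread('pics/s10.png')[150:370,230:450];t=cv2.imread('pics/t10.png')[150:310,210:450]
L=cv2.resize(a,(480,360)); r=cv2.resize(b,(320,320),interpolation=cv2.INTER_CUBIC); bt=cv2.resize(t,(360,240),interpolation=cv2.INTER_CUBIC)
C=np.zeros((600,800,3),np.uint8);C[:360,:480]=L;C[:320,480:]=r;C[360:,:360]=bt;cv2.imwrite('pics/c10.png',C)
```

```text
[0.53015991 0.14216045 0.21116664] [ 0.058698    0.03731122 -1.87855582] 0.33304910026228995
```

View pics/c10.png

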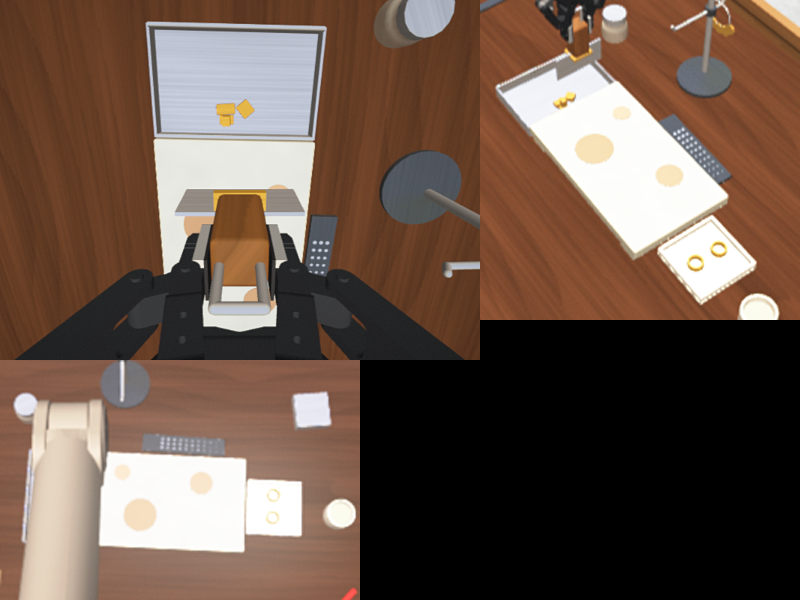

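All three offcuts lie in the tray, at about (226,112) and (245,108) in the wrist part. The board is bare, the rings are in the dish and the cup is upright. Now back to the hook.

>>> step_arm([
  [[-0.6,-10,10,0,0,0,-7],[-0.6,-20,25,0,0,0,-14],[-0.6,-30,40,0,0,0,-21],[-0.6,-40,55,0,0,0,-28],[-0.6,-48,65,0,0,0,-35],[-0.6,-49,70,0,0,0,-42],[-0.6,-49,70,0,0,0,-49],[-0.6,-49,70,0,0,0,-56],[-0.6,-49,70,0,0,0,-63],[-0.6,-49,70,0,0,0,-70]],
])

```text
t: 25.38
eef_pos: [0.5972, 0.101, 0.2058]
tool_rot: [-0.001, 0.17, 0.985, -0.0]
contact_force: [0.7, -1.6, -0.8]
gripper_width: 0.332
grasp_force: 79.5
```

>>> step_arm([
  [[-0.6,0,0,0,0,0,-7],[-0.6,0,0,0,0,0,-14],[-0.6,0,0,0,0,0,-20],[-0.6,0,0,0,0,0,-20],[-0.6,0,0,0,0,0,-20],[-0.6,0,0,0,0,0,-20]],
])

```text
t: 25.88
eef_pos: [0.5976, 0.1004, 0.2065]
tool_rot: [-0.001, 0.001, 1.0, -0.0]
contact_force: [-0.0, -0.1, -2.2]
gripper_width: 0.342
grasp_force: 79.5
```

Run:
```python
from h import *
p,R,o=pose(); print(p,R.as_matrix().round(4),o['q'].round(2)); c=snap('wrist','w11')
# compare bail in gripper: images w7 (held) vs now, same tool-fixed view
a=cv2.imread('pics/w7.png',0)[250:460,230:410];b=cv2.imread('pics/w11.png',0)
r=cv2.matchTemplate(b,a[110:200,40:140],cv2.TM_CCOEFF_NORMED); print(cv2.minMaxLoc(r), (270,360))
```

```text
[0.5975639  0.10041736 0.20652962] [[-1.0e+00  2.1e-03 -1.3e-03]
 [ 2.1e-03  1.0e+00 -2.0e-04]
 [ 1.3e-03 -2.0e-04 -1.0e+00]] [-0.59  0.41  0.43  1.77 -0.2   1.    1.48]
(-0.6353660225868225, 0.9456684589385986, (214, 49), (270, 360)) (270, 360)
```

Run:
```python
from h import *
# handle+bail+blade region relative to gripper; compare just after the grasp and now
for ref in ['w7','w8']:
  a=cv2.imread(f'pics/{ref}.png',0);b=cv2.imread('pics/w11.png',0)
  for (x0,y0,x1,y1) in [(275,345,365,420),(225,245,415,292),(280,255,360,380)]:
    r=cv2.matchTemplate(b[y0-20:y1+20,x0-20:x1+20],a[y0:y1,x0:x1],cv2.TM_CCOEFF_NORMED); print(ref,cv2.minMaxLoc(r)[1::2])
print(px('w11',(0.684,.092,.1835)))
cv2.imwrite('pics/c11.png',cv2.imread('pics/w11.png'))
```

```text
w7 (0.9913145899772644, (20, 20))
w7 (0.9515220522880554, (20, 20))
w7 (0.9969601631164551, (20, 20))
w8 (0.8967341184616089, (20, 20))
w8 (0.5349998474121094, (17, 4))
w8 (0.7621347904205322, (20, 20))
[306.12288799 430.61384871]
```

>>> step_arm([
  [[-0.6,-15,-3,10,0,0,0],[-0.6,-35,-7,30,0,0,0],[-0.6,-48,-7,50,0,0,0],[-0.6,-52,-7,63,0,0,0],[-0.6,-52,-7,69,0,0,0],[-0.6,-52,-7,71,0,0,0],[-0.6,-52,-7,71,0,0,0],[-0.6,-52,-7,71,0,0,0]],
])

```text
t: 26.6
eef_pos: [0.6498, 0.0934, 0.1372]
tool_rot: [0.0, -0.0, 1.0, 0.0]
contact_force: [0.5, -0.6, -1.8]
gripper_width: 0.338
grasp_force: 79.6
```

Run:
```python
from h import *
p,R,o=pose(); print(p,R.as_matrix().round(4))
```

```text
[0.64977773 0.09337847 0.13723131] [[-1.e+00 -5.e-04  8.e-04]
 [-5.e-04  1.e+00  5.e-04]
 [-8.e-04  5.e-04 -1.e+00]]
```

>>> step_arm([
  [[-0.6,-6,0,1.5,0,0,0],[-0.6,-14,0,1.5,0,0,0],[-0.6,-22,0,1.5,0,0,0],[-0.6,-30,0,1.5,0,0,0],[-0.6,-38,0,1.5,0,0,0],[-0.6,-46,0,1.5,0,0,0],[-0.6,-51,0,1.5,0,0,0],[-0.6,-52,0,1.5,0,0,0],[-0.6,-52,0,1.5,0,0,0]],
])

```text
t: 27.35
eef_pos: [0.7021, 0.093, 0.1345]
tool_rot: [-0.0, -0.0, 1.0, -0.0]
contact_force: [-0.2, 0.3, -2.1]
gripper_width: 0.335
grasp_force: 79.6
```

>>> step_arm([
  [[-0.6,0,0,4,0,0,0],[-0.6,0,0,8,0,0,0],[-0.6,0,0,11,0,0,0],[-0.6,0,0,12.5,0,0,0],[-0.6,0,0,13,0,0,0],[-0.6,0,0,13,0,0,0],[-0.6,0,0,13,0,0,0]],
])

```text
t: 27.93
eef_pos: [0.7017, 0.0933, 0.1221]
tool_rot: [-0.0, -0.0, 1.0, 0.0]
contact_force: [-3.1, 0.2, 3.0]
gripper_width: 0.337
grasp_force: 80.5
```

>>> step_arm([
  [[-0.4,0,0,0,0,0,0],[-0.2,0,0,0,0,0,0],[0.2,0,0,0,0,0,0],[1,0,0,0,0,0,0],[1,0,0,0,0,0,0],[1,0,0,0,0,0,0],[1,0,0,0,0,0,0],[1,0,0,-20,0,0,0],[1,0,0,-45,0,0,0],[1,0,0,-75,0,0,0]],
])

```text
t: 28.77
eef_pos: [0.7008, 0.0931, 0.1959]
tool_rot: [-0.002, -0.0, 1.0, -0.0]
contact_force: [0.5, -0.0, -0.0]
gripper_width: 1.0
grasp_force: 0.0
```

>>> step_arm([
  [[1,0,0,-30,0,0,0],[1,0,0,-65,0,0,0],[1,0,0,-100,0,0,0],[1,20,0,-120,0,0,0],[1,55,0,-120,0,0,0],[1,90,0,-120,0,0,0],[1,110,0,-120,0,0,0],[1,113,0,-120,0,0,0],[1,113,0,-120,0,0,0],[1,113,0,-120,0,0,0]],
])

```text
t: 29.6
eef_pos: [0.5896, 0.0933, 0.3171]
tool_rot: [0.001, -0.0, 1.0, 0.0]
contact_force: [0.3, -0.4, 0.4]
gripper_width: 0.998
grasp_force: 0.0
```

Run:
```python
from h import *
p,R,o=pose(); print(p,o['contact_force']); snap('wrist','w12'); snap('side','s12'); snap('top','t12')
a=cv2.imread('pics/w4.png');b=cv2.imread('pics/w12.png')
x0,y0,x1,y1=270,275,375,360
r=cv2.matchTemplate(b[y0-25:y1+25,x0-25:x1+25],a[y0:y1,x0:x1],cv2.TM_CCOEFF_NORMED); print(cv2.minMaxLoc(r)[1::2])
a=cv2.imread('pics/s4.png');b=cv2.imread('pics/s12.png')
x0,y0,x1,y1=350,160,392,212
r=cv2.matchTemplate(b[y0-15:y1+15,x0-15:x1+15],cv2.imread('pics/side0.png')[y0:y1,x0:x1],cv2.TM_CCOEFF_NORMED); print(cv2.minMaxLoc(r)[1::2])
# white cup rim centre in the side picture
g=cv2.cvtColor(cv2.imread('pics/s12.png'),cv2.COLOR_BGR2GRAY)
print(px('s12',(.499,-.345,.045)),px('t12',(.499,-.345,.045)))
t=cv2.imread('pics/t12.png',0)[225:285,415:465]
n,l,s,c=cv2.connectedComponentsWithStats((t>170).astype(np.uint8)); print(s,c)
```

```text
[0.58957736 0.09326637 0.31714817] [ 0.28222737 -0.36537174  0.40746867]
(0.9162916541099548, (23, 21))
(0.98868727684021, (15, 15))
[421.12668282 363.97165957] [437.39531313 252.14517431]
[[   0    0   50   60 2677]
 [  11   18   21   19  323]] [[24.90437056 29.80239074]
 [21.14860681 26.99380805]]
```

>>> step_arm([
  [[1,8,-35,15,0,0,0],[1,16,-75,30,0,0,0],[1,24,-115,45,0,0,0],[1,32,-155,60,0,0,0],[1,40,-190,75,0,0,0],[1,48,-230,90,0,0,0],[1,56,-268,105,0,0,0],[1,64,-306,120,0,0,0],[1,72,-344,135,0,0,0],[1,80,-380,150,0,0,0]],
])

```text
t: 30.58
eef_pos: [0.5097, -0.2872, 0.1668]
tool_rot: [0.0, -0.0, 1.0, -0.0]
contact_force: [0.6, 1.5, 0.7]
gripper_width: 1.0
grasp_force: 0.0
```

>>> step_arm([
  [[1,8,-35,15,0,0,0],[1,10,-50,20,0,0,0],[1,11,-57,30,0,0,0],[1,11,-58,50,0,0,0],[1,11,-58,50,0,0,0],[1,11,-58,50,0,0,0]],
])

```text
t: 31.08
eef_pos: [0.4988, -0.3414, 0.1165]
tool_rot: [-0.001, -0.001, 1.0, 0.001]
contact_force: [0.1, 0.2, 0.3]
gripper_width: 1.004
grasp_force: 0.0
```

Run:
```python
from h import *
p,R,o=pose(); print(p); snap('wrist','w13')
g=cv2.cvtColor(cv2.imread('pics/w13.png'),cv2.COLOR_BGR2GRAY)
c=cv2.HoughCircles(cv2.GaussianBlur(g,(5,5),0),cv2.HOUGH_GRADIENT_ALT,1.5,100,param1=200,param2=.7,minRadius=40,maxRadius=140); print(c)
if c is not None:
  for k in c[0][:4]: print(w('w13',k[0],k[1],.045))
```

```text
[ 0.49877239 -0.34136719  0.1165194 ]
[[[313.5      258.        42.698124]]]
[ 0.49911816 -0.34551993  0.045     ]
```

>>> step_arm([
  [[1,0,-3,15,0,0,0],[1,0,-4,40,0,0,0],[1,0,-4,65,0,0,0],[1,0,-4,85,0,0,0],[1,0,-4,98,0,0,0],[1,0,-4,105,0,0,0],[1,0,-4,107,0,0,0],[1,0,-4,107,0,0,0]],
], force=40)

```text
t: 31.8
eef_pos: [0.4992, -0.3468, 0.0113]
tool_rot: [0.0, -0.0, 1.0, -0.0]
contact_force: [0.2, -0.1, 0.2]
gripper_width: 1.003
grasp_force: 0.0
```

>>> step_arm([
  [[-0.2,0,0,0,0,0,0],[-0.2,0,0,0,0,0,0],[-0.2,0,0,0,0,0,0],[-0.2,0,0,0,0,0,0],[-0.2,0,0,0,0,0,0],[-0.2,0,0,0,0,0,0],[-0.2,0,0,0,0,0,0],[-0.2,0,0,0,0,0,0]],
])

```text
t: 32.47
eef_pos: [0.4994, -0.3471, 0.012]
tool_rot: [0.001, -0.0, 1.0, -0.0]
contact_force: [-0.7, 1.2, 6.0]
gripper_width: 0.642
grasp_force: 41.7
```

>>> step_arm([
  [[-0.2,0,0,-10,0,0,0],[-0.2,0,0,-30,0,0,0],[-0.2,0,0,-60,0,0,0],[-0.2,0,0,-90,0,0,0],[-0.2,0,0,-105,0,0,0],[-0.2,-2,20,-110,0,0,0],[-0.2,-5,50,-110,0,0,0],[-0.2,-8,85,-110,0,0,0],[-0.2,-10,120,-110,0,0,0],[-0.2,-13,155,-110,0,0,0]],
])

```text
t: 33.3
eef_pos: [0.5111, -0.1905, 0.1215]
tool_rot: [0.0, 0.0, 1.0, 0.0]
contact_force: [0.4, 0.2, -1.7]
gripper_width: 0.65
grasp_force: 42.8
```

>>> step_arm([
  [[-0.2,-3,35,0,0,0,0],[-0.2,-5,70,0,0,0,0],[-0.2,-8,105,0,0,0,0],[-0.2,-10,140,0,0,0,0],[-0.2,-12,170,0,0,0,0],[-0.2,-13,187,5,0,0,0],[-0.2,-13,192,20,0,0,0],[-0.2,-13,192,40,0,0,0],[-0.2,-13,192,55,0,0,0],[-0.2,-13,192,60,0,0,0]],
])

```text
t: 34.13
eef_pos: [0.5231, 0.0005, 0.0595]
tool_rot: [-0.001, -0.001, 1.0, -0.0]
contact_force: [0.2, -0.2, -1.8]
gripper_width: 0.646
grasp_force: 42.8
```

>>> step_arm([
  [[-0.2,0,0,4,0,0,0],[-0.2,0,0,8,0,0,0],[-0.2,0,0,11,0,0,0],[-0.2,0,0,13,0,0,0],[-0.2,0,0,14,0,0,0],[-0.2,0,0,14,0,0,0]],
])

```text
t: 34.63
eef_pos: [0.5246, 0.0002, 0.0469]
tool_rot: [0.0, -0.0, 1.0, 0.0]
contact_force: [0.2, -0.2, -2.1]
gripper_width: 0.645
grasp_force: 42.8
```

>>> step_arm([
  [[-0.2,0,0,1,0,0,0],[-0.2,0,0,2,0,0,0],[-0.2,0,0,2.5,0,0,0],[-0.2,0,0,2.5,0,0,0],[-0.2,0,0,2.5,0,0,0]],
])

```text
t: 35.05
eef_pos: [0.5244, 0.0003, 0.0442]
tool_rot: [-0.0, -0.0, 1.0, 0.0]
contact_force: [0.3, -0.3, -0.8]
gripper_width: 0.641
grasp_force: 42.8
```

>>> step_arm([
  [[-0.2,0,0,0.5,0,0,0],[-0.2,0,0,1,0,0,0],[-0.2,0,0,1,0,0,0]],
])

```text
t: 35.3
eef_pos: [0.5245, 0.0003, 0.044]
tool_rot: [-0.0, -0.0, 1.0, 0.0]
contact_force: [-3.6, 0.1, 9.5]
gripper_width: 0.643
grasp_force: 43.9
```

Seated. Release and retreat upward.

>>> step_arm([
  [[0,0,0,0,0,0,0],[0.5,0,0,0,0,0,0],[1,0,0,0,0,0,0],[1,0,0,0,0,0,0],[1,0,0,-10,0,0,0],[1,0,0,-35,0,0,0],[1,0,0,-70,0,0,0],[1,0,0,-110,0,0,0],[1,0,0,-150,0,0,0],[1,0,0,-190,0,0,0]],
])

```text
t: 36.13
eef_pos: [0.5239, -0.0002, 0.2356]
tool_rot: [-0.0, 0.0, 1.0, -0.0]
contact_force: [1.7, 1.6, -0.2]
gripper_width: 0.999
grasp_force: 0.0
```

>>> step_arm([
  [[1,0,0,-40,0,0,0],[1,0,0,-70,0,0,0],[1,0,0,-80,0,0,0],[1,0,0,-80,0,0,0],[1,0,0,-80,0,0,0]],
])

```text
t: 36.55
eef_pos: [0.524, 0.0003, 0.313]
tool_rot: [0.0, -0.0, 1.0, 0.0]
contact_force: [-0.8, -0.5, -1.3]
gripper_width: 1.001
grasp_force: 0.0
```

Run:
```python
from h import *
p,R,o=pose(); print(p); snap('wrist','w14'); snap('side','s14')
a=cv2.imread('pics/w14.png');b=cv2.imread('pics/s14.png')[130:370,230:470]
C=np.zeros((600,800,3),np.uint8);C[:390,:520]=cv2.resize(a,(520,390));C[:280,520:]=cv2.resize(b,(280,280),interpolation=cv2.INTER_CUBIC)
s=cv2.imread('pics/s14.png')[130:230,320:440]; C[300:500,530:770]=cv2.resize(s,(240,200),interpolation=cv2.INTER_CUBIC)
cv2.imwrite('pics/c14.png',C)
```

```text
[5.24049461e-01 2.71433997e-04 3.12961996e-01]
```

View pics/c14.png

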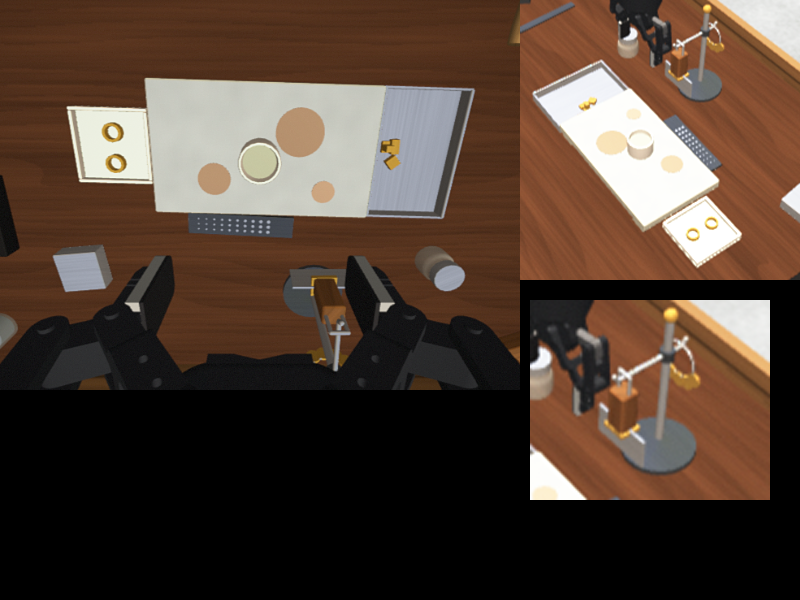

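The cup is upright on the bare board at (260,160), the offcuts are in the tray at (390,152), the rings are in the dish and the scraper is hung. Everything is in place, so I'm handing in.

```bash
python3 -c "
from station import bot
print(bot.hand_in())"
```

```text
the job is handed in; nothing more can be done
None
```

I handed the job in at about 37 s: both rings are in the dish, all three offcuts were swept into the tray, the scraper is back on its hook by its bail, and the cup stands upright on the bare board.

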